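# Count to the third gap and file the bit case

## Robot

A 7-joint arm with a two-finger parallel gripper is mounted at the origin on the work surface. World frame = base frame: x ahead of the robot, y to its left, z up, the work surface at z = 0. Lengths are in m, angles in rad, forces in N, time in s.
With the tool pointing down it reaches from about 0.425 to 0.925 m from the base axis. Payload 6.8 kg.
Tool frame: the origin (TCP) lies at the very end of the fingers, on their centre line; the grasp point (between the pads) lies 19 mm behind it; z points along the fingers, y is the line along which they close (so a half turn about z gives the same grasp; the last joint's range is limited). The gripper opens to 85 mm and grips with 20 to 120 N. Pads are 22 mm wide; open, the fingers measure 114 mm over their backs; the gripper's body (76 mm by 85 mm) begins 54 mm behind the grasp point. The pads swing forward as they close: fully open they stand 13 mm farther back than shut.
Start: joints at [-1.384, 0.477, 0.022, 1.555, -0.011, 1.109, -0.083], TCP at [0.196, 0.646, 0.231] pointing down, gripper open.
Joint ranges: [-2.96, 2.96], [-0.34, 2.1], [-1.41, 1.46], [0.24, 2.44], [-1.37, 4.51], [0.17, 1.92], [-2.96, 2.96]. Speed limits (rad/s): [2.39, 2.39, 3.14, 3.14, 3.14, 3.14, 3.14].

## Interface

Orientations are given as a unit quaternion [w, x, y, z].
In Python, from station import get_obs, read_camera, hand_in gives the robot as it stands.
- The arm moves only by the tool arm_command, never from a script. Its argument "commands" is one flat list of numbers, 7 for each row, row after row: the shift along the tool's x, y, z in m, then the turn, a rotation vector about the tool's x, y, z in degrees, then the opening, from 0 (shut) to 1 (fully open). In form: [tx, ty, tz, rx, ry, rz, fingers, tx, ty, tz, rx, ry, rz, fingers, ...]. A call has 1 to 8 rows; each row is the pose to reach, as a shift and turn from the pose commanded when the call began, along the tool's axes at that moment; what a row does not reach only later rows make up. A row lasts 1/10 s, in which the tool goes at most 50 mm and 8.59 degrees, less where a joint would pass 70% of its speed; a pose out of reach is approached as far as the arm can. A call with a gripper value outside its range is refused whole. The fingers move at their own pace and stop on an object; "force" is the grip in N (left out, the last holds). Time passes only in rows, so rows that repeat a pose let the fingers close. It gives the time, the measured TCP pose, the force, the opening and the grip force at its end, in the units of the state.
- get_obs(): the state, without advancing time (a new reading comes with each control period).
- read_camera(name): name is "scene" or "side" or "wrist"; returns a dict with "img" (420x560x3 uint8, red, green, blue), "camera_matrix" (3x3 intrinsics, pixels), "k1" (the pictures are not rectified: a ray, as slopes to the right and down, at radius r is drawn at 1 + k1 r^2 times it, then the intrinsics apply), "pose" (4x4, takes a point from camera to world coordinates). Camera axes: x right, y down, z forward; pixel columns grow to the right and rows downward; lengths in m; the calibration is good to about 2 mm. A picture is of the moment at which its call begins. There is no depth.
- hand_in(): hands the job in; it is judged then, once.
The state is a dict: "t": time; "q": joint angles; "joint_vel": joint speeds; "joint_torque": joint torques, N m; "eef_pos": TCP position; "tool_rot": TCP orientation; "contact_force": force on the tool from outside, world axes, zero at the start; "torque": the same for the moment, N m; "gripper_width": opening from 0.0 (shut) to 1.0 (fully open); "grasp_force": force on a finger pad.
Only numpy, scipy, OpenCV 4.12 (cv2) and the standard library are available. Lean on these libraries where they do the work, as an engineer would, in place of code of your own. Each camera call takes 0.05 s, during which the arm holds its last target. There are 200 camera calls.

## Task

With the gripper shut, run a fingertip along the yellow sprung rail of the sorter, starting at the end with the red cap, pressing it lightly down over the first, second and third gaps in turn and going no farther than the third. Then, without ever picking it up, push the blue case along its track until it stands before that third gap, and push it in under the rail until it meets the back stop. Leave everything else where it is, and finish clear.

Things in the scene. Friction and masses are not known exactly. Their poses are not given: they have to be found in the camera images.
- rack: Low dark grey sorter fixed to the table, 140 mm deep (x), 398 wide (y), floor a 6 mm plate from x = -82 to +58. Origin: on the table, mid-width, in the plane of the dividers' front edges. Its x points into the gaps (away from the robot, within 0.2 rad), y to the robot's left along the row, z up. Six gaps, centres at y = +145, +87, +29, -29, -87, -145 mm.
- row_mid (a point): Foot of the middle divider's front edge (rack x = 0, y = 0, z = 6 mm). The five white dividers are 6 mm thick, x = 0 to 55, tops at z = 44; each gap is 52 clear. Black end blocks at y = +-171 to +-199, 44 high. The two outer gaps and the one at y = -87 hold small boxes that do not stick out (which box is where varies); these gaps count like any other.
- stop_mid (a point): Middle of the back stop's top front edge, rack x = 52, y = 0, z = 56 mm. The stop is a wall behind all gaps.
- track_mid (a point): Middle of the loading track's floor, rack x = -38, y = 0, z = 6 mm: the strip of floor in front of the gaps, x = -76 to 0, open at both ends. An aluminium kerb, x = -82 to -76, only 6 mm higher than the floor (top at z = 12), bounds it on the robot's side.
- rail (a joint): How far the yellow rail is pressed down, in m: 0 at rest, 0.007 fully down. It is sprung: it begins to sink at about 2 N and takes about 5 N to press fully down; it rises by itself. Pressed by 1 mm or more counts as touched.
- rail_mid (a point): Middle of the yellow rail's top face. The rail is a bar 14 mm wide (rack x = 0 to 14), 6 thick and 394 long (rack y = -197 to +197), level over the mouths of all gaps, its top at z = 58 and its underside at z = 52 at rest.
- red_cap: Red round cap, 24 mm across, 20 high, fixed on a black end block at rack x = 42, y = +185 or -185 (left end in some runs, right in others): gaps are counted from this end. The third gap is at rack y = +29 if the cap is at +185, at -29 if it is at -185. Origin: centre of its underside, z = 44 mm.
- plain_cap: Grey cap of the same size on the other end block. It means nothing for the count.
- case: Loose blue bit case, steel bits seen on top, 64 mm long (x), 38 wide (y), 34 high, about 0.12 kg. Origin: centre of its underside. It lies on the track near one end (rack y = +-115 to 150), x along the rack's x within 0.04 rad, about 3 mm clear of the kerb and 9 of the dividers (pushed off-centre it can turn); slides at under 1.5 N. Home against the stop its centre is at rack x = 20 and 12 mm stick out of the gap.
- tin: Loose round tin, 38 mm across, 36 high, on the loading track at the end opposite the case. Origin: centre of its underside. To be left alone.
- screw_box: Loose cardboard box with an orange band, 44 x 36 x 30 mm, stored in one of the gaps. Origin: centre of its underside. To be left alone.
- green_case: Loose green case, 44 x 36 x 32 mm, stored in a gap. Origin: centre of its underside. To be left alone.
- grey_case: Loose grey case, 44 x 36 x 28 mm, stored in a gap. Origin: centre of its underside. To be left alone.
- glue: Loose green blue-labelled glue bottle, 56 mm across, 150 high, standing on the table at the left. Origin: centre of its underside. To be left alone.
- jar: Loose amber jar with a white lid, 76 mm across, 100 high, standing on the table at the right. Origin: centre of its underside. To be left alone.
- scraper: Loose scraper with a wooden handle lying on the table at the right, near the robot. To be left alone.
Mind the look-alikes: they are no part of the job. What is shaped like the case but pink or purple is not meant.

How it is judged:
On the way, in this order (a step that is already met when the one before it is completed fails the run):
1. a fingertip presses the yellow rail down over the first gap from the red cap (value of joint rail above 0.001 m and contact force between the fingers and rack above 0.2 N and ((y of red_cap in the frame of rack above 0 m and y of the grasp point in the frame of rack between 0.121 and 0.169 m) or (y of red_cap in the frame of rack below 0 m and y of the grasp point in the frame of rack between -0.169 and -0.121 m))), for 0.1 s.
2. a fingertip presses the yellow rail down over the second gap from the red cap (value of joint rail above 0.001 m and contact force between the fingers and rack above 0.2 N and ((y of red_cap in the frame of rack above 0 m and y of the grasp point in the frame of rack between 0.063 and 0.111 m) or (y of red_cap in the frame of rack below 0 m and y of the grasp point in the frame of rack between -0.111 and -0.063 m))), for 0.1 s.
3. a fingertip presses the yellow rail down over the third gap from the red cap (value of joint rail above 0.001 m and contact force between the fingers and rack above 0.2 N and ((y of red_cap in the frame of rack above 0 m and y of the grasp point in the frame of rack between 0.005 and 0.053 m) or (y of red_cap in the frame of rack below 0 m and y of the grasp point in the frame of rack between -0.053 and -0.005 m))), for 0.1 s.
4. the blue case is pushed into the third gap, home against the back stop (((y of red_cap in the frame of rack above 0 m and y of case in the frame of rack between 0.02 and 0.038 m) or (y of red_cap in the frame of rack below 0 m and y of case in the frame of rack between -0.038 and -0.02 m)) and x of case in the frame of rack between 0.014 and 0.026 m and z of case in the frame of rack below 0.01 m and angle between case's own z axis and vertical below 0.1 rad and angle between the x axis of case and the x axis of rack, either way round below 0.2 rad), for 0.2 s.
At the end, for the whole second after the job is handed in: The blue case lies flat in the third gap from the red cap, its centre within 9 mm of the gap's middle and within 6 mm of where it meets the back stop, along the gap to within 0.2 rad, at rest; the rail is up again and every other thing is within 15 mm of where it was (all of step 4 and linear speed of case below 0.01 m/s and angular speed of case below 0.1 rad/s and value of joint rail below 0.001 m and distance of each of tin, screw_box, green_case, grey_case, glue, jar, scraper from where it was at the start of the episode below 0.015 m); the robot touches nothing.
It fails at once if the rail is pressed over the fourth gap or beyond (value of joint rail above 0.001 m and contact force between the fingers and rack above 0.2 N and ((y of red_cap in the frame of rack above 0 m and y of the grasp point in the frame of rack below -0.018 m) or (y of red_cap in the frame of rack below 0 m and y of the grasp point in the frame of rack above 0.018 m))).
It fails at once if the blue case is lifted or carried (more than 10 mm off the track floor) or tipped (z of case in the frame of rack above 0.016 m or angle between case's own z axis and vertical above 0.35 rad).
It fails at once if the case leaves the sorter (z of case in the frame of rack below 0.001 m).
It fails at once if another thing is moved by more than 15 mm (distance of any of tin, screw_box, green_case, grey_case, glue, jar, scraper from where it was at the start of the episode above 0.015 m).
It also fails if it takes over 61 s, if anything falls off the work surface, if the arm or the gripper's body presses on something with over 40 N, if the wrist force passes 120 N, or if a joint passes its speed limit or range.

## Working session

There is one attempt and no reset: what is moved stays moved. The work goes in short steps, Python scripts to look and compute and a tool call to move; the robot and the scene stay as the last step left them, time stands still between calls to the robot, and variables do not carry over. Pictures are saved under pics/ and viewed, at most 10 in all, crops included, and the job is handed in when it is done.

Besides the shell and the picture viewer there is one more tool, called as name(argument=value, ...), one argument or row to a line, values as JSON. arm_command: Moves the arm, as the interface text tells. Its arguments: {"type":"object","properties":{"commands":{"type":"array","items":{"type":"number"}},"force":{"type":"number"}},"required":["commands"]}

```bash
mkdir -p pics; ls; cat > h.py <<'E'
import numpy as np, cv2
from station import get_obs, read_camera
def save(n,f):
    c=read_camera(n); cv2.imwrite(f,c["img"][:,:,::-1]); np.savez(f+'.npz',**{k:np.array(v) for k,v in c.items()}); return c
def ray(c,u,v):
    K=c["camera_matrix"]; d=np.array([(u-K[0,2])/K[0,0],(v-K[1,2])/K[1,1]]); s=d.copy()
    for _ in range(20): s=d/(1+float(c["k1"])*(s@s))
    P=c["pose"]; return P[:3,3],P[:3,:3]@np.array([s[0],s[1],1])
def onz(c,u,v,z):
    o,d=ray(c,u,v); return o+d*(z-o[2])/d[2]
def proj(c,p):
    P=c["pose"]; q=P[:3,:3].T@(np.array(p)-P[:3,3]); s=q[:2]/q[2]; s=s*(1+float(c["k1"])*(s@s)); K=c["camera_matrix"]
    return np.array([K[0,0]*s[0]+K[0,2],K[1,1]*s[1]+K[1,2]])
E
python3 - <<'E'
from h import *
a=save("scene","pics/s1.png"); b=save("side","pics/d1.png")
for c in (a,b): print(c["pose"].round(3).tolist())
o=get_obs(); print(o["eef_pos"],o["tool_rot"],o["t"],o["contact_force"])
cv2.imwrite("pics/both1.png",np.vstack([a["img"],b["img"]])[:,:,::-1])
E
```

```text
pics
[[-0.631, 0.626, -0.457, 0.911], [0.775, 0.516, -0.363, 0.35], [0.008, -0.584, -0.812, 0.89], [0.0, 0.0, 0.0, 1.0]]
[[-0.998, -0.056, 0.043, 0.442], [-0.07, 0.745, -0.663, 0.698], [0.005, -0.665, -0.747, 0.859], [0.0, 0.0, 0.0, 1.0]]
[0.19595608 0.64539226 0.23043847] [-6.48260146e-05  1.46859563e-01  9.89157018e-01 -8.11809867e-04] 0.1 [ 0.13193419 -0.02847255  0.4926646 ]
```

View pics/s1.png

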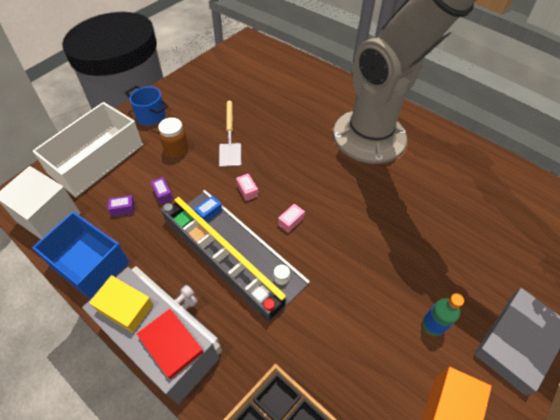

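View pics/d1.png

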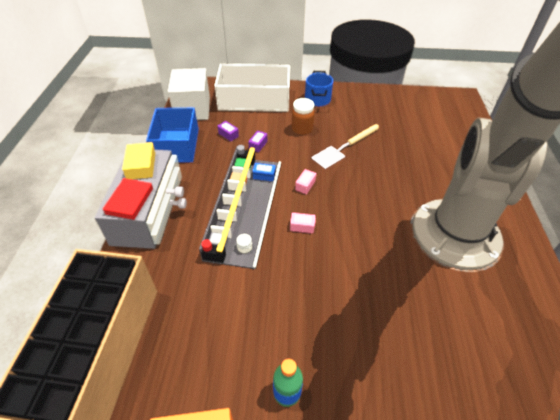

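The scene view shows the yellow rail from (177,202) to (283,298), the red cap at (269,304), the blue case at (208,207) and the tin at (282,274). The side view shows the red cap at (207,245), the case at (264,171) and the tin at (245,243). The cap is therefore at the robot's left, and the case is at the right end.

```bash
cat > m.py <<'E'
from h import *
def load(f): return dict(np.load(f+'.npz'))
def mask(img,lo,hi,box):
    h=cv2.cvtColor(img,cv2.COLOR_RGB2HSV); m=cv2.inRange(h,lo,hi); z=np.zeros_like(m); x0,y0,x1,y1=box; z[y0:y1,x0:x1]=m[y0:y1,x0:x1]
    n,l,s,c=cv2.connectedComponentsWithStats(z); i=1+np.argmax(s[1:,4]); return (l==i),s[i],c[i]
E
python3 - <<'E'
from m import *
for f,yb,rb,bb in (("pics/s1.png",(165,190,295,310),(255,290,285,320),(190,190,225,222)),("pics/d1.png",(205,140,260,262),(198,235,216,256),(245,160,280,182))):
    c=load(f)
    m,s,_=mask(c["img"],(22,150,120),(35,255,255),yb)
    p=np.argwhere(m)[:,::-1].astype(float); W=np.array([onz(c,u,v,.058) for u,v in p])[:,:2]
    mu=W.mean(0); U,S,V=np.linalg.svd(W-mu,full_matrices=False); d=V[0]*np.sign(V[0][1]); t=(W-mu)@d; n=(W-mu)@[d[1],-d[0]]
    mid=mu+d*(t.min()+t.max())/2
    print(f,"rail mid",mid,"len",np.ptp(t),"width",np.ptp(n),"yaw of rack",np.arctan2(-d[0],d[1]))
    m,s,cc=mask(c["img"],(0,150,80),(8,255,255),rb); print(" red",s,onz(c,*cc,.056))
    m,s,cc=mask(c["img"],(100,130,60),(125,255,255),bb); print(" blue",s,cc,onz(c,*cc,.035))
E
```

```text
pics/s1.png rail mid [ 0.60449067 -0.05392062] len 0.395845687179194 width 0.01643193125965766 yaw of rack -0.09567973144827939
 red [263 298  12  13 107] [0.65477454 0.12703184 0.056     ]
 blue [195 196  27  25 265] [209.48679245 209.72830189] [ 0.54629078 -0.16764635  0.035     ]
pics/d1.png rail mid [ 0.58082796 -0.19330066] len 0.0684075485625211 width 0.0031820991594450356 yaw of rack -0.1002267541106011
 red [201 239  11  13 103] [0.65503864 0.12870957 0.056     ]
 blue [253 163  22  18 227] [263.20264317 173.7092511 ] [ 0.54106897 -0.15826413  0.035     ]
```

```bash
cat > go.py <<'E'
import sys,json
from h import *
from scipy.spatial.transform import Rotation as R
psi=-0.0965; O=np.array([0.5975,-0.0532]); A=np.array([[np.cos(psi),-np.sin(psi)],[np.sin(psi),np.cos(psi)]])
def rk(p): return A.T@(np.array(p)[:2]-O)
def report(*t):
    o=get_obs(); w,x,y,z=o["tool_rot"]; Rt=R.from_quat([x,y,z,w]).as_matrix(); p=o["eef_pos"]
    D=np.array([[-A[0,0],A[0,1],0],[-A[1,0],A[1,1],0],[0,0,-1]])
    print("t",round(o["t"],2),"rack",(rk(p)*1e3).round(1),"z",p[2].round(4),"F",np.round(o["contact_force"],2),"rot err deg",np.degrees(R.from_matrix(Rt.T@D).as_rotvec()).round(2),"w",o["gripper_width"])
    for x,y,z in t:
        q=np.r_[A@[x/1e3,y/1e3]+O,z/1e3]; print(" to",(x,y,z),"shift",(Rt.T@(q-p)).round(4))
if __name__=="__main__": report(*[eval(a) for a in sys.argv[1:]])
E
python3 go.py 7,145,200
```

```text
t 0.1 rack [-467.   656.7] z 0.2304 F [ 0.13 -0.03  0.49] rot err deg [ -0.09  -0.   -11.36] w 1.0008964574352128
 to (7, 145, 200) shift [-0.5655 -0.4082  0.0312]
```

arm_command(
  commands=[-0.02, -0.015, 0, 0, 0, -1, 0, -0.06, -0.043, 0.005, 0, 0, -3, 0, -0.1, -0.072, 0.01, 0, 0, -6, 0, -0.14, -0.1, 0.01, 0, 0, -9, 0, -0.18, -0.13, 0.015, 0, 0, -11.4, 0, -0.22, -0.16, 0.015, 0, 0, -11.4, 0, -0.26, -0.188, 0.015, 0, 0, -11.4, 0, -0.29, -0.21, 0.015, 0, 0, -11.4, 0],
  force=40,
)

```text
t: 0.9
eef_pos: [0.4144, 0.3573, 0.2161]
tool_rot: [0.0, 0.049, 0.999, -0.001]
contact_force: [0.7, -0.3, -0.4]
gripper_width: -0.0
grasp_force: 0.0
```

```bash
python3 go.py 7,145,150
```

```text
t 0.9 rack [-221.8  391. ] z 0.2161 F [ 0.7  -0.25 -0.38] rot err deg [-0.06  0.01 -0.12] w -7.143124911924848e-05
 to (7, 145, 150) shift [-0.2294 -0.2454  0.0664]
```

arm_command(
  commands=[-0.03, -0.03, 0.005, 0, 0, 0, 0, -0.06, -0.065, 0.01, 0, 0, 0, 0, -0.095, -0.1, 0.02, 0, 0, 0, 0, -0.13, -0.138, 0.03, 0, 0, 0, 0, -0.165, -0.175, 0.04, 0, 0, 0, 0, -0.2, -0.21, 0.06, 0, 0, 0, 0, -0.229, -0.245, 0.066, 0, 0, 0, 0, -0.229, -0.245, 0.066, 0, 0, 0, 0],
)

```text
t: 1.7
eef_pos: [0.6192, 0.0862, 0.1487]
tool_rot: [-0.0, 0.053, 0.999, -0.003]
contact_force: [0.2, -0.3, 0.0]
gripper_width: 0.002
grasp_force: 0.0
```

```bash
python3 - <<'E'
from m import *; import go
go.report((7,145,75),(7,145,54))
c=save("wrist","pics/w1.png")
K=c["camera_matrix"]; print(c["pose"].round(3).tolist())
for y in (145,29,197):
  for x in (0,14): print(x,y,proj(c,np.r_[go.A@[x/1e3,y/1e3]+go.O,.058]).round(0))
E
```

```text
t 1.7 rack [  8.1 140.9] z 0.1487 F [ 0.19 -0.26  0.01] rot err deg [-0.29 -0.   -0.53] w 0.0016265423277826362
 to (7, 145, 75) shift [0.0012 0.0045 0.0737]
 to (7, 145, 54) shift [0.0012 0.0046 0.0947]
[[0.105, 0.943, 0.317, 0.538], [0.994, -0.098, -0.039, 0.097], [-0.005, 0.319, -0.948, 0.292], [0.0, 0.0, 0.0, 1.0]]
0 145 [288. 201.]
14 145 [288. 218.]
0 29 [131. 202.]
14 29 [134. 219.]
0 197 [358. 200.]
14 197 [357. 218.]
```

View pics/w1.png

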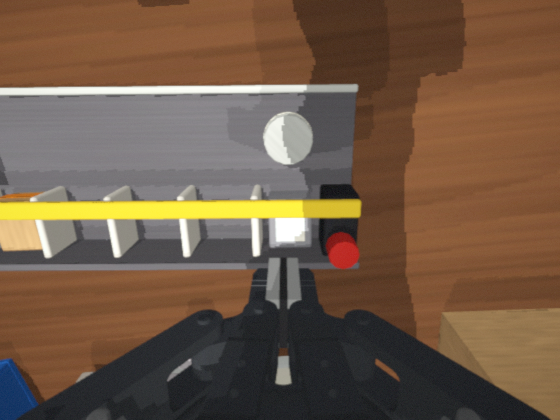

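The wrist view shows the rail at rows 201–218 with its end at column 360, the cap at (343,250) and the tin at (288,138). The prediction fits to within 2 px, so I'll descend.

arm_command(
  commands=[0.001, 0.003, 0.03, 0, 0, -0.5, 0, 0.001, 0.003, 0.06, 0, 0, -0.5, 0, 0.001, 0.003, 0.075, 0, 0, -0.5, 0, 0.001, 0.003, 0.085, 0, 0, -0.5, 0, 0.001, 0.003, 0.09, 0, 0, -0.5, 0, 0.001, 0.003, 0.093, 0, 0, -0.5, 0, 0.001, 0.003, 0.094, 0, 0, -0.5, 0, 0.001, 0.003, 0.094, 0, 0, -0.5, 0],
)

```text
t: 2.55
eef_pos: [0.6168, 0.0984, 0.0572]
tool_rot: [0.001, 0.044, 0.999, 0.0]
contact_force: [-1.8, 1.0, 2.3]
gripper_width: 0.003
grasp_force: 1.1
```

```bash
python3 go.py 7,145,54 7,30,54
```

```text
t 2.55 rack [  4.6 152.7] z 0.0572 F [-1.77  1.04  2.29] rot err deg [0.05 0.06 0.54] w 0.003473392245317352
 to (7, 145, 54) shift [-0.0023 -0.0078  0.0032]
 to (7, 30, 54) shift [-0.0012 -0.1228  0.0031]
```

arm_command(
  commands=[-0.002, -0.003, 0.0015, 0, 0, 0, 0, -0.002, -0.006, 0.003, 0, 0, 0, 0, -0.002, -0.006, 0.003, 0, 0, 0, 0, -0.002, -0.006, 0.003, 0, 0, 0, 0],
)

```text
t: 2.95
eef_pos: [0.6188, 0.0914, 0.0538]
tool_rot: [0.001, 0.044, 0.999, 0.0]
contact_force: [1.2, -0.8, 3.2]
gripper_width: 0.001
grasp_force: 1.8
```

```bash
python3 go.py 7,145,54 7,31,54
```

```text
t 2.95 rack [  7.2 146. ] z 0.0538 F [ 1.18 -0.78  3.23] rot err deg [0.01 0.1  0.51] w 0.0008779286077358983
 to (7, 145, 54) shift [ 0.0003 -0.001  -0.0002]
 to (7, 31, 54) shift [ 0.0013 -0.115  -0.0002]
```

arm_command(
  commands=[0, 0, 0, 0, 0, 0, 0, 0, -0.008, 0, 0, 0, 0, 0, 0, -0.018, 0, 0, 0, 0, 0, 0, -0.028, 0, 0, 0, 0, 0, 0.0005, -0.038, 0, 0, 0, 0, 0, 0.0005, -0.048, 0, 0, 0, 0, 0, 0.0005, -0.056, 0, 0, 0, 0, 0, 0.0005, -0.058, 0, 0, 0, 0, 0],
)

```text
t: 3.75
eef_pos: [0.612, 0.0323, 0.0533]
tool_rot: [-0.0, 0.045, 0.999, -0.0]
contact_force: [-0.5, 2.6, 4.7]
gripper_width: -0.004
grasp_force: 1.9
```

arm_command(
  commands=[0, 0, 0, 0, 0, 0, 0, 0, 0, 0, 0, 0, 0, 0],
)

```text
t: 3.95
eef_pos: [0.6121, 0.0326, 0.0532]
tool_rot: [-0.0, 0.044, 0.999, -0.001]
contact_force: [-0.1, -2.1, 2.7]
gripper_width: 0.002
grasp_force: 2.0
```

```bash
python3 go.py 7,87,54 7,31,54
```

```text
t 3.95 rack [ 6.3 86.8] z 0.0532 F [-0.06 -2.09  2.69] rot err deg [-0.1  -0.02  0.49] w 0.0024655319977077653
 to (7, 87, 54) shift [-0.0008  0.0002 -0.0008]
 to (7, 31, 54) shift [-0.0003 -0.0558 -0.0007]
```

arm_command(
  commands=[0, -0.008, 0, 0, 0, 0, 0, 0, -0.018, 0, 0, 0, 0, 0, 0, -0.028, 0, 0, 0, 0, 0, 0, -0.038, 0, 0, 0, 0, 0, 0, -0.047, 0, 0, 0, 0, 0, 0, -0.053, 0, 0, 0, 0, 0, 0, -0.055, 0, 0, 0, 0, 0, 0, -0.055, 0, 0, 0, 0, 0],
)

```text
t: 4.75
eef_pos: [0.6074, -0.0219, 0.0533]
tool_rot: [-0.0, 0.044, 0.999, -0.0]
contact_force: [-0.5, -1.5, 3.8]
gripper_width: 0.003
grasp_force: 1.9
```

arm_command(
  commands=[0, 0, 0, 0, 0, 0, 0, 0, 0, 0, 0, 0, 0, 0],
)

```text
t: 4.95
eef_pos: [0.6074, -0.0218, 0.0532]
tool_rot: [-0.0, 0.044, 0.999, -0.001]
contact_force: [-0.2, -3.1, 4.8]
gripper_width: 0.003
grasp_force: 1.9
```

```bash
python3 go.py 7,29,54 -38,-110,160
```

```text
t 4.95 rack [ 6.8 32.2] z 0.0532 F [-0.19 -3.11  4.79] rot err deg [-0.08 -0.01  0.5 ] w 0.0032950269324924777
 to (7, 29, 54) shift [-0.0002 -0.0032 -0.0008]
 to (-38, -110, 160) shift [ 0.0461 -0.142  -0.1066]
```

Steps 1–3 are done. Next I'll lift straight up, then move over the track near the case to look.

arm_command(
  commands=[0, 0, -0.015, 0, 0, 0.5, 0, 0, 0, -0.045, 0, 0, 0.5, 0, 0, 0, -0.08, 0, 0, 0.5, 0, 0, -0.02, -0.105, 0, 0, 0.5, 0, 0, -0.06, -0.107, 0, 0, 0.5, 0, 0, -0.1, -0.107, 0, 0, 0.5, 0, 0, -0.13, -0.107, 0, 0, 0.5, 0, 0, -0.14, -0.107, 0, 0, 0.5, 0],
)

```text
t: 5.75
eef_pos: [0.5941, -0.1641, 0.161]
tool_rot: [-0.0, 0.05, 0.999, -0.001]
contact_force: [0.1, 0.7, -0.3]
gripper_width: 0.001
grasp_force: 0.0
```

arm_command(
  commands=[0, 0, 0, 0, 0, 0, 0, 0, 0, 0, 0, 0, 0, 0],
)

```text
t: 5.95
eef_pos: [0.5956, -0.158, 0.1603]
tool_rot: [-0.0, 0.047, 0.999, 0.001]
contact_force: [-0.1, 1.0, -0.4]
gripper_width: 0.002
grasp_force: 0.0
```

```bash
python3 - <<'E'
from m import *; import go
go.report((-40,-165,150),(-40,-165,18))
c=save("wrist","pics/w2.png")
m,s,cc=mask(c["img"],(100,130,60),(125,255,255),(0,0,560,260)); print(s,cc)
k=cv2.findContours(m.astype(np.uint8),0,2)[0][0]; k=cv2.convexHull(k)
W=np.array([go.rk(onz(c,u,v,.040)) for u,v in k[:,0]])*1e3
r=cv2.minAreaRect(W.astype(np.float32)); print("case top in rack",r,W.min(0),W.max(0))
E
```

```text
t 5.95 rack [   8.2 -104.5] z 0.1603 F [-0.11  0.98 -0.44] rot err deg [ 0.08 -0.02  0.14] w 0.0019193727399141767
 to (-40, -165, 150) shift [ 0.0483 -0.0604  0.0102]
 to (-40, -165, 18) shift [ 0.0483 -0.0606  0.1422]
[ 226   95   51   84 2255] [252.71618625 135.29179601]
case top in rack ((-42.02037048339844, -127.74526977539062), (37.76561737060547, 63.98439407348633), 89.80128479003906) [ -74.02518529 -146.69928379] [ -10.04485892 -108.76353963]
```

View pics/w2.png

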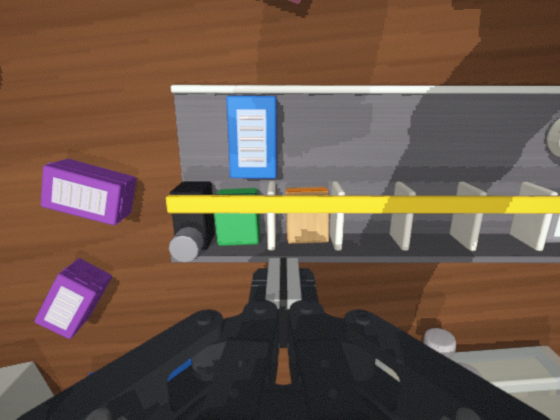

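The wrist view shows the case at (252,135), sitting square on the track at rack (-42, -128) with its outer face at y = -147. I'll come down beyond it at y ≈ -173.

arm_command(
  commands=[0.02, -0.03, 0, 0, 0, 0, 0, 0.05, -0.068, 0, 0, 0, 0, 0, 0.05, -0.068, 0.01, 0, 0, 0, 0, 0.05, -0.068, 0.04, 0, 0, 0, 0, 0.05, -0.068, 0.07, 0, 0, 0, 0, 0.05, -0.068, 0.08, 0, 0, 0, 0, 0.05, -0.068, 0.08, 0, 0, 0, 0],
)

```text
t: 6.7
eef_pos: [0.5385, -0.2212, 0.0789]
tool_rot: [-0.002, 0.047, 0.999, 0.001]
contact_force: [0.1, 0.6, 1.2]
gripper_width: -0.003
grasp_force: 0.0
```

```bash
python3 go.py -42,-173,18
```

```text
t 6.7 rack [ -42.6 -173. ] z 0.0789 F [0.07 0.57 1.19] rot err deg [ 0.06 -0.19  0.15] w -0.0031161090058723696
 to (-42, -173, 18) shift [-0.0008 -0.0001  0.0609]
```

arm_command(
  commands=[0, 0, 0.02, 0, 0, 0, 0, 0, 0, 0.04, 0, 0, 0, 0, 0, 0, 0.055, 0, 0, 0, 0, 0, 0, 0.06, 0, 0, 0, 0, 0, 0.004, 0.06, 0, 0, 0, 0, 0, 0.008, 0.06, 0, 0, 0, 0, 0, 0.012, 0.06, 0, 0, 0, 0, 0, 0.016, 0.06, 0, 0, 0, 0],
)

```text
t: 7.5
eef_pos: [0.5413, -0.207, 0.0211]
tool_rot: [0.001, 0.048, 0.999, -0.0]
contact_force: [-1.1, -0.0, 0.9]
gripper_width: -0.001
grasp_force: 0.6
```

```bash
python3 - <<'E'
from m import *; import go
go.report((-42,-130,18),(-42,-4,18))
c=save("wrist","pics/w3.png")
m,s,cc=mask(c["img"],(100,130,60),(125,255,255),(0,0,560,420)); print(s,cc)
k=cv2.convexHull(cv2.findContours(m.astype(np.uint8),0,2)[0][0])
W=np.array([go.rk(onz(c,u,v,.040)) for u,v in k[:,0]])*1e3
print(cv2.minAreaRect(W.astype(np.float32)))
E
```

```text
t 7.5 rack [ -41.1 -158.5] z 0.0211 F [-1.07 -0.03  0.92] rot err deg [-0.02  0.09  0.05] w -0.001073456403629755
 to (-42, -130, 18) shift [0.0008 0.0285 0.0031]
 to (-42, -4, 18) shift [0.0007 0.1545 0.0031]
[ 310  201  100  126 6327] [357.00205469 246.64248459]
((-54.166053771972656, -126.341796875), (59.04548645019531, 39.93924331665039), 0.25204527378082275)
```

View pics/w3.png

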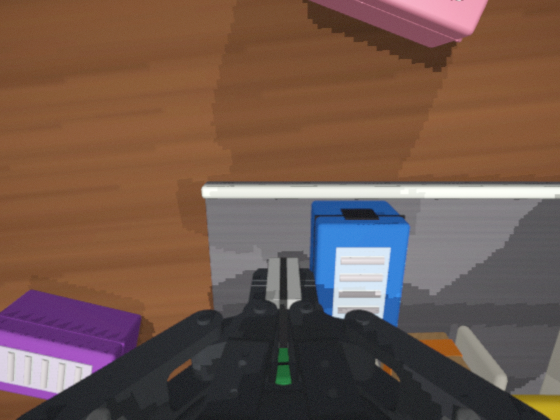

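The shut fingertip is right beside the case's outer face (column ~311), and the case is still square. I'll push it along +y.

arm_command(
  commands=[0, 0.004, 0.002, 0, 0, 0, 0, 0, 0.012, 0.002, 0, 0, 0, 0, 0, 0.02, 0.002, 0, 0, 0, 0, 0, 0.028, 0.002, 0, 0, 0, 0, 0, 0.036, 0.002, 0, 0, 0, 0, 0, 0.044, 0.002, 0, 0, 0, 0, 0, 0.052, 0.002, 0, 0, 0, 0, 0, 0.06, 0.002, 0, 0, 0, 0],
)

```text
t: 8.35
eef_pos: [0.5464, -0.1466, 0.0183]
tool_rot: [-0.0, 0.048, 0.999, 0.0]
contact_force: [0.7, -1.7, 1.0]
gripper_width: 0.001
grasp_force: 0.5
```

```bash
cat > c.py <<'E'
from m import *; import go,sys
go.report((-42,-2,18))
f="pics/w%s.png"%sys.argv[1]; c=save("wrist",f)
h=cv2.cvtColor(c["img"],cv2.COLOR_RGB2HSV); b=cv2.inRange(h,(100,130,60),(125,255,255))
m=mask(c["img"],(100,130,60),(125,255,255),(0,0,560,420))[0]
# top-face outer/left/right rows: left & right mask edge per row, on top plane
for v in range(200,330,15):
    u=np.where(m[v])[0]
    if len(u)>20: print(v,(go.rk(onz(c,u[0],v,.04))*1e3).round(1),(go.rk(onz(c,u[-1],v,.04))*1e3).round(1))
E
python3 c.py 4
```

```text
t 8.35 rack [-41.9 -97.9] z 0.0183 F [ 0.69 -1.74  1.02] rot err deg [ 0.   -0.01  0.05] w 0.0009820197979689142
 to (-42, -2, 18) shift [0.     0.0959 0.0003]
215 [-79.5 -85.6] [-79.5 -51.7]
230 [-73.2 -85.8] [-73.2 -46.3]
245 [-66.7 -85.7] [-66.7 -46.3]
260 [-60.  -85.9] [-60.  -46.3]
275 [-53. -84.] [-53.1 -46.3]
290 [-45.9 -83. ] [-45.9 -45.8]
305 [-38.5 -80.6] [-38.5 -45.8]
```

arm_command(
  commands=[0, 0.006, 0, 0, 0, 0, 0, 0, 0.014, 0, 0, 0, 0, 0, 0, 0.022, 0, 0, 0, 0, 0, 0, 0.03, 0, 0, 0, 0, 0, 0, 0.038, 0, 0, 0, 0, 0, 0, 0.046, 0, 0, 0, 0, 0, 0, 0.054, 0, 0, 0, 0, 0, 0, 0.06, 0, 0, 0, 0, 0],
)

```text
t: 9.2
eef_pos: [0.5522, -0.0867, 0.0183]
tool_rot: [-0.0, 0.048, 0.999, 0.0]
contact_force: [-0.3, -0.2, -0.0]
gripper_width: -0.001
grasp_force: 0.3
```

```bash
python3 c.py 5
```

```text
t 9.2 rack [-41.9 -37.7] z 0.0183 F [-0.31 -0.25 -0.04] rot err deg [ 0.01 -0.    0.07] w -0.0013683229628511766
 to (-42, -2, 18) shift [0.     0.0357 0.0003]
215 [-79.5 -25.4] [-79.5   8.5]
230 [-73.2 -25.6] [-73.2  13.9]
245 [-66.7 -25.5] [-66.7  13.9]
260 [-60.  -25.3] [-60.   13.9]
275 [-53.  -23.8] [-53.1  13.9]
290 [-45.9 -22.8] [-45.9  14.4]
305 [-38.4 -20.4] [-38.5  14.4]
```

arm_command(
  commands=[0, 0.006, 0, 0, 0, 0, 0, 0, 0.013, 0, 0, 0, 0, 0, 0, 0.02, 0, 0, 0, 0, 0, 0, 0.026, 0, 0, 0, 0, 0, 0, 0.03, 0, 0, 0, 0, 0, 0, 0.032, 0, 0, 0, 0, 0, 0, 0.033, 0, 0, 0, 0, 0, 0, 0.033, 0, 0, 0, 0, 0],
)

```text
t: 10.05
eef_pos: [0.5552, -0.0548, 0.0183]
tool_rot: [0.0, 0.048, 0.999, 0.0]
contact_force: [0.6, 0.3, -0.2]
gripper_width: 0.002
grasp_force: 0.0
```

arm_command(
  commands=[0, -0.01, 0, 0, 0, 0, 0, 0, -0.02, -0.01, 0, 0, 0, 0, 0, -0.02, -0.04, 0, 0, 0, 0, 0, -0.02, -0.08, 0, 0, 0, 0, 0.03, -0.01, -0.1, 0, 0, 0, 0, 0.055, 0.02, -0.1, 0, 0, 0, 0, 0.055, 0.033, -0.1, 0, 0, 0, 0, 0.055, 0.033, -0.1, 0, 0, 0, 0],
)

```text
t: 10.85
eef_pos: [0.504, -0.0155, 0.1191]
tool_rot: [0.001, 0.047, 0.999, 0.001]
contact_force: [0.5, 0.2, -0.2]
gripper_width: 0.003
grasp_force: 0.0
```

```bash
python3 - <<'E'
from m import *; import go
c=save("wrist","pics/w6.png"); go.report((-92,29,118),(-92,29,22))
m,s,cc=mask(c["img"],(100,130,60),(125,255,255),(0,0,560,420)); print(s,cc)
k=cv2.convexHull(cv2.findContours(m.astype(np.uint8),0,2)[0][0])
W=np.array([go.rk(onz(c,u,v,.040)) for u,v in k[:,0]])*1e3
print(cv2.minAreaRect(W.astype(np.float32)),W.min(0),W.max(0))
E
```

```text
t 10.9 rack [-96.2  27.1] z 0.1188 F [ 0.21  0.02 -0.22] rot err deg [0.   0.07 0.09] w -0.0009064927210927843
 to (-92, 29, 118) shift [-0.0042  0.0019  0.0008]
 to (-92, 29, 22) shift [-0.0041  0.0019  0.0968]
[ 256  229   51   41 1483] [280.86446392 246.1294673 ]
((-71.0552978515625, 27.937015533447266), (32.48452377319336, 37.60881042480469), 1.4794470071792603) [-87.02890152   9.49222973] [-54.34926239  47.06702868]
```

View pics/w6.png

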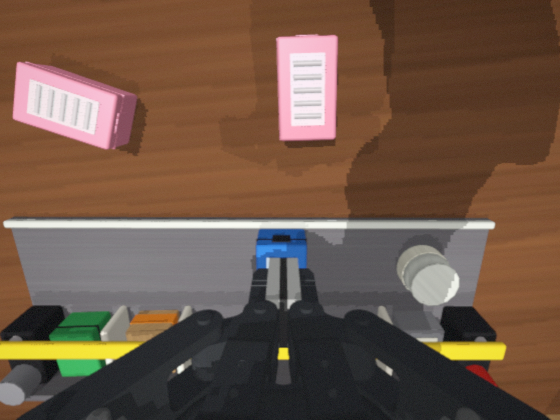

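The wrist view shows the case centred at column ~281, rack y ≈ 28 and square, right in front of the third gap. I'll descend behind it over the kerb.

arm_command(
  commands=[0.001, 0.001, 0.02, 0, 0, 0, 0, 0.001, 0.001, 0.05, 0, 0, 0, 0, 0.001, 0.001, 0.08, 0, 0, 0, 0, 0.001, 0.001, 0.093, 0, 0, 0, 0, 0.001, 0.001, 0.097, 0, 0, 0, 0, 0.001, 0.001, 0.097, 0, 0, 0, 0],
)

```text
t: 11.5
eef_pos: [0.5031, -0.0165, 0.0213]
tool_rot: [-0.0, 0.048, 0.999, -0.0]
contact_force: [0.1, -1.0, 0.7]
gripper_width: 0.0
grasp_force: 0.0
```

```bash
python3 go.py -88,29,21 -23,29,21
```

```text
t 11.5 rack [-97.5  27.4] z 0.0213 F [ 0.11 -1.    0.7 ] rot err deg [-0.03 -0.01 -0.03] w 0.0002696717657533688
 to (-88, 29, 21) shift [-0.0095  0.0016  0.0003]
 to (-23, 29, 21) shift [-0.0745  0.0016  0.0003]
```

arm_command(
  commands=[-0.006, 0.001, 0, 0, 0, 0, 0, -0.012, 0.001, 0, 0, 0, 0, 0, -0.018, 0.001, 0, 0, 0, 0, 0, -0.025, 0.001, 0, 0, 0, 0, 0, -0.032, 0.001, 0, 0, 0, 0, 0, -0.04, 0.001, 0, 0, 0, 0, 0, -0.048, 0.001, 0, 0, 0, 0, 0, -0.056, 0.001, 0, 0, 0, 0, 0],
)

```text
t: 12.3
eef_pos: [0.5593, -0.0201, 0.0212]
tool_rot: [-0.0, 0.048, 0.999, -0.0]
contact_force: [-0.7, -0.5, 0.4]
gripper_width: 0.001
grasp_force: 0.5
```

```bash
python3 go.py -23,29,21
```

```text
t 12.3 rack [-41.2  29.3] z 0.0212 F [-0.7  -0.46  0.42] rot err deg [-0.   -0.    0.04] w 0.0010221491052387049
 to (-23, 29, 21) shift [-0.0182 -0.0003  0.0002]
```

arm_command(
  commands=[-0.005, 0, 0, 0, 0, 0, 0, -0.01, 0, 0, 0, 0, 0, 0, -0.013, 0, 0, 0, 0, 0, 0, -0.016, 0, 0, 0, 0, 0, 0, -0.018, 0, 0, 0, 0, 0, 0, -0.018, 0, 0, 0, 0, 0, 0],
)

```text
t: 12.9
eef_pos: [0.5768, -0.0217, 0.0213]
tool_rot: [0.0, 0.048, 0.999, -0.0]
contact_force: [-0.2, -0.1, -0.3]
gripper_width: 0.003
grasp_force: 0.0
```

```bash
python3 go.py -23,29,21
```

```text
t 12.9 rack [-23.7  29.3] z 0.0213 F [-0.19 -0.11 -0.3 ] rot err deg [0.   0.02 0.04] w 0.0030082834489828154
 to (-23, 29, 21) shift [-0.0007 -0.0003  0.0003]
```

Not yet firm on the stop, so I'll creep forward and watch the force.

arm_command(
  commands=[-0.001, 0, 0, 0, 0, 0, 0, -0.002, 0, 0, 0, 0, 0, 0, -0.003, 0, 0, 0, 0, 0, 0, -0.003, 0, 0, 0, 0, 0, 0],
)

```text
t: 13.3
eef_pos: [0.5768, -0.0218, 0.0208]
tool_rot: [-0.003, 0.048, 0.999, 0.0]
contact_force: [-7.9, -0.1, 5.2]
gripper_width: 0.002
grasp_force: 3.8
```

```bash
python3 go.py -23,29,21
```

```text
t 13.3 rack [-23.6  29.3] z 0.0208 F [-7.86 -0.07  5.22] rot err deg [-0.   -0.3   0.04] w 0.0016386237478689695
 to (-23, 29, 21) shift [-0.0006 -0.0003 -0.0002]
```

The case is home: 8 N with no further travel. I'll back off, rise and check.

arm_command(
  commands=[0.005, 0, 0, 0, 0, 0, 0, 0.015, 0, 0, 0, 0, 0, 0, 0.035, 0, 0, 0, 0, 0, 0, 0.06, 0, -0.01, 0, 0, 0, 0, 0.08, 0, -0.04, 0, 0, 0, 0, 0.09, 0, -0.08, 0, 0, 0, 0, 0.1, 0, -0.12, 0, 0, 0, 0, 0.1, 0, -0.13, 0, 0, 0, 0],
)

```text
t: 14.1
eef_pos: [0.4808, -0.0124, 0.155]
tool_rot: [0.003, 0.048, 0.999, 0.001]
contact_force: [0.9, 0.3, 0.2]
gripper_width: 0.0
grasp_force: 0.0
```

```bash
python3 - <<'E'
from m import *; import go
go.report(); c=save("scene","pics/s2.png"); d=save("side","pics/d2.png")
im=np.hstack([cv2.resize(x["img"][a:b,e:f],(390,450),interpolation=2) for x,(a,b,e,f) in ((c,(190,320,160,310)),(d,(140,270,190,290)))])
cv2.imwrite("pics/end.png",im[:,:,::-1])
r=cv2.cvtColor(c["img"],cv2.COLOR_RGB2HSV)
for x,box in ((c,(190,200,300,300)),(d,(200,150,275,250))):
    m,s,cc=mask(x["img"],(100,130,60),(125,255,255),box); print(s,(go.rk(onz(x,*cc,.035))*1e3).round(1))
    print(" expected front-top-edge mid px",proj(x,np.r_[go.A@[-.012,.029]+go.O,.04]).round(1))
E
```

```text
t 14.1 rack [-120.1   29.4] z 0.155 F [0.86 0.31 0.2 ] rot err deg [0.12 0.35 0.02] w 4.888598590144698e-05
[216 252  22  18 107] [31.  32.2]
 expected front-top-edge mid px [239.1 249.9]
[236 200   8  17  87] [-10.2  38.3]
 expected front-top-edge mid px [241.4 205.4]
```

View pics/end.png

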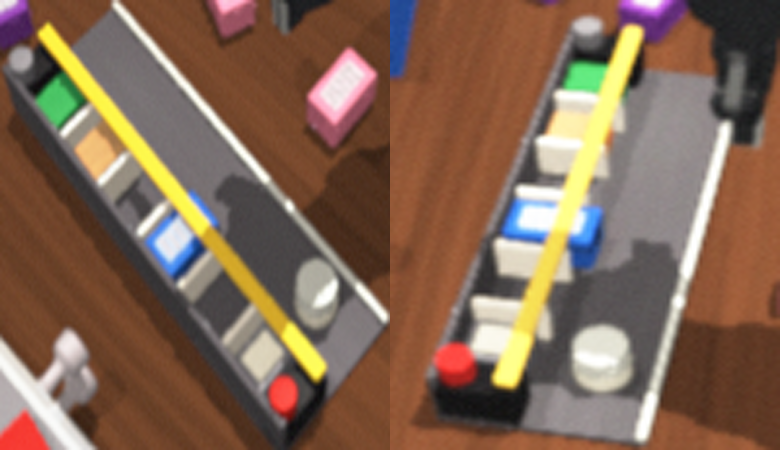

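Both views show the blue case flat in the third gap from the red cap, against the back stop. The rail is up and the tin is where it was. Handing in.

```bash
python3 -c "
from station import hand_in; print(hand_in())"
```

```text
the job is handed in; nothing more can be done
None
```

I pressed the rail over gaps 1, 2 and 3 from the red cap, pushed the blue case along the track and into the third gap until it met the back stop, backed the arm clear and handed the job in at about 14 s; the judge's result was not shown.

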